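Read the colour under each peg pot and put it in its household's crate

TASK

Two households share this drying roof and their two white peg pots look alike, except for the paint on the underside, orange or blue. Take one pot at a time: lift it clear of the ledge, about a hand's breadth or more, and tip it about 60 degrees or more from upright so that its painted underside comes into view, then set it down upright, without dropping it, inside the crate with the rim of the same colour, and only then do the other pot in the same way. Never put a pot in the wrong crate or knock it over.

Things in the scene. Friction and masses are not known exactly. Their poses are not given: they have to be found in the camera images.
- pot_orange_centre (a point): Closed round peg pot, white with a flat grey lid, 60 mm wide, 88 mm tall, about 0.18 kg, standing loose on the ledge. Both pots look alike from above; the underside, a 34 mm wide foot and the bevel round it (11 mm high), is orange on this one, seen by a camera once the pot is tipped foot first towards it. The point is on the axis, half-way up, 44 mm above the foot; z runs along the axis from foot to lid.
- pot_blue_centre (a point): Closed round peg pot, white with a flat grey lid, 60 mm wide, 88 mm tall, about 0.18 kg, standing loose on the ledge. Both pots look alike from above; the underside, a 34 mm wide foot and the bevel round it (11 mm high), is blue on this one, seen by a camera once the pot is tipped foot first towards it. The point is on the axis, half-way up, 44 mm above the foot; z runs along the axis from foot to lid.
- crate_orange_floor (a point): Low square wooden peg crate, open at the top, 150 mm outside, 138 mm inside, floor 6 mm thick, walls 24 mm high from the ledge and 6 mm thick, with orange paint round its upper rim; it is fixed to the ledge. The point is the centre of the inner floor, 6 mm above the ledge; x and y run along the walls.
- crate_blue_floor (a point): Low square wooden peg crate, open at the top, 150 mm outside, 138 mm inside, floor 6 mm thick, walls 24 mm high from the ledge and 6 mm thick, with blue paint round its upper rim; it is fixed to the ledge. The point is the centre of the inner floor, 6 mm above the ledge; x and y run along the walls.
Not all that is in view belongs to the job. Leave any black or turquoise look-alike of the part that bears crate_blue_floor alone. What is shaped like the part that bears pot_orange_centre but yellow is not meant.

How it is judged (in metres and radians):
On the way, in this order (a step that is already met when the one before it is completed fails the run):
1. one pot is lifted (its centre at least 120 mm above the ledge) and tipped at least 50 degrees from upright (((angle between pot_orange_centre's own z axis and vertical above 0.87 rad and height (world z) of pot_orange_centre above 0.12 m) or (angle between pot_blue_centre's own z axis and vertical above 0.87 rad and height (world z) of pot_blue_centre above 0.12 m))), for 0.2 s.
2. a pot stands upright in the crate of its colour, lowered to within 15 mm of the floor while the fingers still touch it ((((horizontal distance between pot_orange_centre and crate_orange_floor below 0.06 m and height (world z) of pot_orange_centre below 0.065 m and angle between pot_orange_centre's own z axis and vertical below 0.17 rad) and contact force between the fingers and pot_orange above 0.5 N) or ((horizontal distance between pot_blue_centre and crate_blue_floor below 0.06 m and height (world z) of pot_blue_centre below 0.065 m and angle between pot_blue_centre's own z axis and vertical below 0.17 rad) and contact force between the fingers and pot_blue above 0.5 N))), for 0.05 s.
3. with the first pot in its crate, the other is lifted and tipped in the same way ((((horizontal distance between pot_orange_centre and crate_orange_floor below 0.06 m and height (world z) of pot_orange_centre below 0.065 m and angle between pot_orange_centre's own z axis and vertical below 0.17 rad) and (angle between pot_blue_centre's own z axis and vertical above 0.87 rad and height (world z) of pot_blue_centre above 0.12 m)) or ((horizontal distance between pot_blue_centre and crate_blue_floor below 0.06 m and height (world z) of pot_blue_centre below 0.065 m and angle between pot_blue_centre's own z axis and vertical below 0.17 rad) and (angle between pot_orange_centre's own z axis and vertical above 0.87 rad and height (world z) of pot_orange_centre above 0.12 m)))), for 0.2 s.
4. the second pot too is lowered into the crate of its colour while the fingers still touch it (horizontal distance between pot_orange_centre and crate_orange_floor below 0.06 m and height (world z) of each of pot_orange_centre, pot_blue_centre below 0.065 m and angle between each of pot_orange_centre, pot_blue_centre's own z axis and vertical below 0.17 rad and horizontal distance between pot_blue_centre and crate_blue_floor below 0.06 m and (contact force between the fingers and pot_orange above 0.5 N or contact force between the fingers and pot_blue above 0.5 N)), for 0.05 s.
At the end, for the whole second after the job is handed in: Each pot stands on the floor of the crate of its own colour: its centre within 60 mm of the crate's centre seen from above and no more than 6 mm above its standing height, upright within 10 degrees, at rest (horizontal distance between pot_orange_centre and crate_orange_floor below 0.06 m and height (world z) of each of pot_orange_centre, pot_blue_centre below 0.056 m and angle between each of pot_orange_centre, pot_blue_centre's own z axis and vertical below 0.17 rad and horizontal distance between pot_blue_centre and crate_blue_floor below 0.06 m and linear speed of each of pot_orange, pot_blue below 0.02 m/s); the robot touches nothing.
It fails at once if a pot is set in the crate of the other colour ((horizontal distance between pot_orange_centre and crate_blue_floor below 0.06 m and height (world z) of pot_orange_centre below 0.065 m and angle between pot_orange_centre's own z axis and vertical below 0.17 rad) or (horizontal distance between pot_blue_centre and crate_orange_floor below 0.06 m and height (world z) of pot_blue_centre below 0.065 m and angle between pot_blue_centre's own z axis and vertical below 0.17 rad)).
It fails at once if a pot is knocked over ((angle between pot_orange_centre's own z axis and vertical above 0.6 rad and height (world z) of pot_orange_centre below 0.05 m) or (angle between pot_blue_centre's own z axis and vertical above 0.6 rad and height (world z) of pot_blue_centre below 0.05 m)).
It also fails if it takes over 69 s, if anything falls off the work surface, if the arm or the gripper's body presses on something with over 40 N, if the wrist force passes 120 N, or if a joint passes its speed limit or range.

ROBOT

A 7-joint arm with a two-finger parallel gripper is mounted at the origin on the work surface. World frame = base frame: x ahead of the robot, y to its left, z up, the work surface at z = 0. Lengths are in mm, angles in rad, forces in N, time in s.
With the tool pointing down it reaches from about 400 to 875 mm from the base axis. Payload 4.4 kg.
Tool frame: the origin (TCP) lies at the very end of the fingers, on their centre line; the grasp point (between the pads) lies 19 mm behind it; z points along the fingers, y is the direction in which the jaws open and shut (so a half turn about z gives the same grasp; the last joint's range is limited). The gripper opens to 85 mm and grips with 20 to 120 N. Pads are 22 mm wide; open, the fingers measure 114 mm over their backs; the gripper's body (76 mm by 85 mm) begins 54 mm behind the grasp point. The pads swing forward as they close: fully open they stand 13 mm farther back than shut.
Start: joints at [-1.255, 0.628, 0.038, 1.517, -0.027, 0.996, -0.02], TCP at [242.162, 603.221, 231.313] pointing down, gripper open.
Joint ranges: [-3.06, 3.06], [-0.37, 2.12], [-1.25, 1.32], [0.18, 2.47], [-1.1, 4.24], [0.23, 1.98], [-2.94, 2.94]. Speed limits (rad/s): [2.57, 2.57, 3.14, 3.14, 3.14, 3.14, 3.14].

INTERFACE

Orientations are given as [roll, pitch, yaw] about the fixed x, y, z axes, in that order (R = Rz(yaw) Ry(pitch) Rx(roll)).
In Python, from cell import read_state, get_image, finish_job gives the robot as it stands.
- The arm moves only by the tool carry_out, never from a script. Its argument "series" is a list that holds one entry, the list of rows, each a list of 7 numbers: the shift along the tool's x, y, z in cm, then the turn, a rotation vector about the tool's x, y, z in rad, then the finger opening in cm, from 0 to 8.54. In form: [[[x, y, z, wx, wy, wz, grip], ...]]. A call has 1 to 5 rows; each row is the pose to reach, as a shift and turn from the pose commanded when the call began, along the tool's axes at that moment; what a row does not reach only later rows make up. A row lasts 1/12 s, in which the tool goes at most 41.7 mm and 7.16 degrees, less where a joint would pass 70% of its speed; a pose out of reach is approached as far as the arm can. A call with a gripper value outside its range is refused whole. The fingers move at their own pace and stop on an object; the grip force is fixed at half the most. Time passes only in rows, so rows that repeat a pose let the fingers close. It gives the time, the measured TCP pose, the force and the opening at its end, in the units of the state.
- read_state(): the state, without advancing time (a new reading comes with each control period).
- get_image(name): name is "scene" or "top" or "wrist"; returns a dict with "img" (400x640x3 uint8, blue, green, red), "z_map" (400x640 float32, mm along the optical axis (not along the pixel's ray), 0 where there is no reading), "mtx" (3x3 intrinsics, pixels), "dist" ([k1, k2, p1, p2, k3] as OpenCV has them; the pictures are not rectified), "T" (4x4, takes a point from camera to world coordinates); the wrist camera has in their place "T_tool_cam" (4x4, takes a point from camera to tool coordinates, whose origin is the TCP and whose axes are the flange's). Camera axes: x right, y down, z forward; pixel columns grow to the right and rows downward; lengths in mm; the calibration is good to about 2 mm. A picture is of the moment at which its call begins: read the wrist's pose just before it.
- finish_job(): hands the job in, once; it reports no verdict.
The state is a dict: "clock": time; "qpos": joint angles; "qd": joint speeds; "tau": joint torques, N m; "eef_pos": TCP position; "tool_rot": TCP orientation; "force": force on the tool from outside, world axes, zero at the start; "torque": the same for the moment, N m; "width": finger opening in mm.
Only numpy, scipy, OpenCV 4.12 (cv2) and the standard library are available. Lean on these libraries where they do the work, as an engineer would, in place of code of your own. Each camera call takes 0.05 s, during which the arm holds its last target.

## Working session

There is one attempt and no reset: what is moved stays moved. The work goes in short steps, Python scripts to look and compute and a tool call to move; the robot and the scene stay as the last step left them, time stands still between calls to the robot, and variables do not carry over. Pictures are saved under pics/ and viewed, and the job is handed in when it is done.

Besides the shell and the picture viewer there is one more tool, called in YAML: its name, and indented under it one key for each argument. carry_out: Moves the arm, as the interface text tells. Its arguments: {"type":"object","properties":{"series":{"type":"array","items":{"type":"array","items":{"type":"array","items":{"type":"number"}}}}},"required":["series"]}

```bash
ls; mkdir -p pics; python3 - <<'E'
from cell import *
import cv2
s=read_state(); print(s)
for n in ("scene","top","wrist"):
    d=get_image(n); cv2.imwrite(f"pics/a_{n}.png",d["img"]); print(n,d["mtx"].tolist(),d["dist"],d.get("T",d.get("T_tool_cam")))
E
```

```text
pics
{'clock': 0.0, 'qpos': array([-1.2547885 ,  0.62937983,  0.03838374,  1.51836916, -0.02700621,
        0.99631133, -0.02002625]), 'qd': array([ 2.77631381e-05, -1.70203438e-03,  1.39750605e-03, -4.50725097e-04,
        4.77488975e-04,  1.93552109e-03, -8.89164728e-04]), 'tau': array([-2.78308435e-04, -5.63414097e+01,  1.22632753e+00, -1.93437964e+01,
        1.11299136e-02,  1.07747558e-02,  2.35491490e-05]), 'eef_pos': array([241.89271263, 602.62997857, 230.36582157]), 'tool_rot': array([-3.13964087e+00, -1.16811087e-05,  2.75980225e+00]), 'force': array([ 0.07098532, -0.21768738,  0.32913902]), 'torque': array([-0.04033589, -0.02811415, -0.03932322]), 'width': 85.52177085730159}
scene [[448.23472092900096, 0.0, 324.82789715772293], [0.0, 448.23472092900096, 199.02855549458158], [0.0, 0.0, 1.0]] [-0.06655691  0.          0.          0.          0.        ] [[ 6.52520409e-01  6.36120013e-01 -4.11786892e-01  9.42211997e+02]
 [ 7.57644840e-01 -5.57596300e-01  3.39205929e-01 -3.57845412e+02]
 [-1.38351680e-02 -5.33327006e-01 -8.45796012e-01  1.02360043e+03]
 [ 0.00000000e+00  0.000
[... 235 characters left out ...]
-02 -9.95528264e-01  9.14046019e-02  3.69493378e+02]
 [-9.99702653e-01  2.42124264e-02  2.89199943e-03  1.77749935e+01]
 [-5.09219437e-03 -9.13084578e-02 -9.95809638e-01  1.15117490e+03]
 [ 0.00000000e+00  0.00000000e+00  0.00000000e+00  1.00000000e+00]]
wrist [[325.1816461393575, 0.0, 320.5901218627473], [0.0, 325.1816461393575, 202.37066289160694], [0.0, 0.0, 1.0]] [-0.05756798  0.          0.          0.          0.        ] [[-1.05800007e-03 -9.46266499e-01 -3.23386136e-01  8.29042656e+01]
 [ 9.99997897e-01 -1.56924052e-03  1.32016138e-03  2.38299447e-01]
 [-1.75669512e-03 -3.23384060e-01  9.46266170e-01 -1.43063260e+02]
 [ 0.00000000e+00  0.00000000e+00  0.00000000e+00  1.00000000e+00]]
```

View pics/a_scene.png

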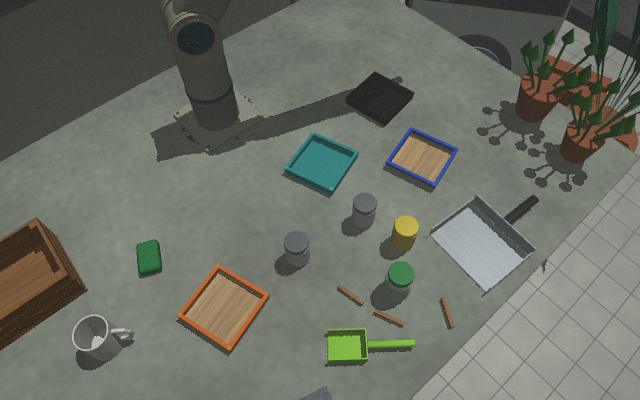

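View pics/a_top.png

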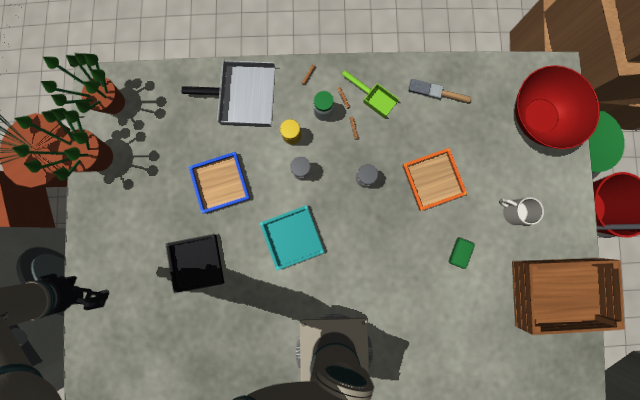

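View pics/a_wrist.png

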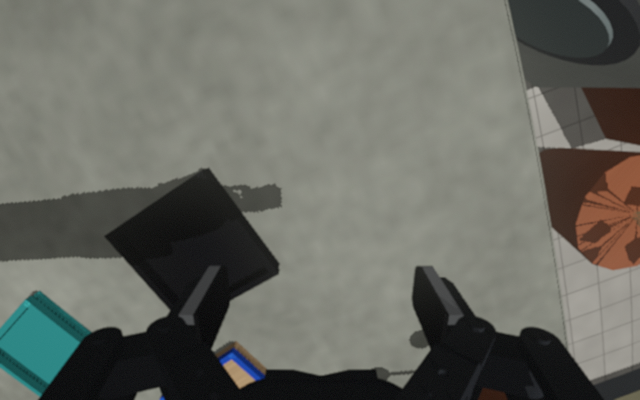

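```bash
cat > h.py <<'E'
import numpy as np, cv2
from cell import *
from scipy.spatial.transform import Rotation as R
def ray(d,uv,T=None):
    T=d["T"] if T is None else T
    p=cv2.undistortPoints(np.array(uv,float).reshape(-1,1,2),d["mtx"],d["dist"]).reshape(-1,2)
    v=np.c_[p,np.ones(len(p))]@T[:3,:3].T
    return T[:3,3],v
def onplane(d,uv,z,T=None):
    o,v=ray(d,uv,T); return o+v*((z-o[2])/v[:,2])[:,None]
def blobs(m,amin=60):
    n,l,st,c=cv2.connectedComponentsWithStats(m.astype(np.uint8))
    return [(l==i,st[i],c[i]) for i in range(1,n) if st[i,4]>=amin]
def toolT(s=None):
    s=s or read_state(); T=np.eye(4); T[:3,:3]=R.from_euler('xyz',s["tool_rot"]).as_matrix(); T[:3,3]=s["eef_pos"]; return T
E
python3 - <<'E'
from h import *
for n in ("top","scene"):
    d=get_image(n); hsv=cv2.cvtColor(d["img"],cv2.COLOR_BGR2HSV); H,S,V=cv2.split(hsv)
    for name,lo,hi in (("orange",8,14),("blue",110,125)):
        for m,st,c in blobs((H>=lo-4)&(H<=hi)&(S>200 if name=="orange" else S>150)&(V>80),80):
            cs,_=cv2.findContours(m.astype(np.uint8),cv2.RETR_EXTERNAL,cv2.CHAIN_APPROX_NONE)
            P=onplane(d,cs[0].reshape(-1,2),24)[:,:2].astype(np.float32)
            print(n,name,st,c.round(),cv2.minAreaRect(P))
    pots=[(301,167),(368,175)] if n=="top" else [(365,202),(296,241)]
    for u,v in pots:
        patch=hsv[v-22:v+23,u-22:u+23]; z=d["z_map"][v-22:v+23,u-22:u+23]
        # points at lid height via depth
        vv,uu=np.mgrid[v-22:v+23,u-22:u+23]; uv=np.c_[uu.ravel(),vv.ravel()]
        o,r=ray(d,uv); P=o+r*z.reshape(-1,1); k=(P[:,2]>80)&(P[:,2]<96)
        Q=P[k]; c,rad=cv2.minEnclosingCircle(Q[:,:2].astype(np.float32))
        print(n,(u,v),k.sum(),"lid z med",np.median(Q[:,2]).round(1),"cen",Q[:,:2].mean(0).round(1),"circ",c,rad, "pix",uv[k].mean(0), "plane",onplane(d,uv[k].mean(0),88)[0,:2].round(1))
E
```

```text
top orange [404 150  61  60 476] [434. 178.] ((518.691650390625, -322.4204406738281), (150.8612823486328, 152.60206604003906), 18.16107749938965)
top blue [189 152  60  61 561] [218. 182.] ((524.336669921875, 341.4442138671875), (153.89382934570312, 153.82601928710938), 16.181499481201172)
top (301, 167) 318 lid z med 86.5 cen [555.2  86.4] circ (555.9769287109375, 86.78290557861328) 29.336515426635742 pix [299.63836478 166.53773585] plane [555.   86.3]
top (368, 175) 321 lid z med 86.4 cen [ 527.6 -108.6] circ (528.509765625, -108.80746459960938) 29.60610008239746 pix [367.1682243  174.34579439] plane [ 527.4 -108.4]
scene blue [386 127  72  59 489] [421. 156.] ((524.7928466796875, 344.3150939941406), (152.1064910888672, 153.9395751953125), 16.265302658081055)
scene (365, 202) 407 lid z med 87.8 cen [559.4  82.5] circ (557.647216796875, 83.46208190917969) 30.25539779663086 pix [364.29484029 203.20884521] plane [559.7  82.2]
scene (296, 241) 452 lid z med 88.6 cen [ 531.  -111.7] circ (529.1456298828125, -110.3344497680664) 29.576730728149414 pix [295.27654867 241.95353982] plane [ 530.9 -111.7]
```

```bash
cat >> h.py <<'E'
def go(target,rot=None):
    s=read_state(); T=toolT(s); d=T[:3,:3].T@(np.array(target,float)-T[:3,3])/10
    w=np.zeros(3) if rot is None else (R.from_matrix(T[:3,:3]).inv()*R.from_euler('xyz',rot)).as_rotvec()
    print("t",round(s["clock"],2),"pos",s["eef_pos"].round(1),"rot",s["tool_rot"].round(3),"w",round(s["width"],1),"F",s["force"].round(1)," q",s["qpos"].round(2))
    print("shift",d.round(2),"turn",w.round(3),"dist mm",np.linalg.norm(d)*10)
E
python3 -c "
from h import *
go([556.5,85.5,160],[3.1416,0,2.76])"
```

```text
t 0.25 pos [242.1 603.  230.9] rot [-3.141  0.     2.76 ] w 85.3 F [ 0.   0.6 -0.6]  q [-1.25  0.63  0.04  1.52 -0.03  1.   -0.02]
shift [-48.46 -36.3    7.12] turn [-0.001  0.    -0.   ] dist mm 609.6235558660347
```

carry_out:
  series:
    - [[-48.5,-36.3,5,0,0,0,8.5],[-48.5,-36.3,5,0,0,0,8.5],[-48.5,-36.3,5,0,0,0,8.5],[-48.5,-36.3,5,0,0,0,8.5],[-48.5,-36.3,5,0,0,0,8.5]]

```text
clock: 0.67
eef_pos: [350.7, 424.1, 214.1]
tool_rot: [3.141, 0.0, 2.76]
force: [0.8, 0.5, -1.2]
width: 85.0
```

```bash
python3 -c "
from h import *
go([556.5,85.5,160],[3.1416,0,2.76])"
```

```text
t 0.67 pos [350.7 424.1 214.1] rot [3.141 0.    2.76 ] w 85.0 F [ 0.8  0.5 -1.2]  q [-0.95  0.51  0.04  1.82 -0.02  0.82  0.28]
shift [-31.7  -23.77   5.41] turn [0. 0. 0.] dist mm 399.92572219524084
```

carry_out:
  series:
    - [[-31.7,-23.8,4.5,0,0,0,8.5],[-31.7,-23.8,4.5,0,0,0,8.5],[-31.7,-23.8,4.5,0,0,0,8.5],[-31.7,-23.8,4.5,0,0,0,8.5],[-31.7,-23.8,4.5,0,0,0,8.5]]

```text
clock: 1.08
eef_pos: [458.1, 247.0, 190.6]
tool_rot: [3.141, 0.0, 2.76]
force: [0.5, -0.0, -0.6]
width: 85.2
```

```bash
python3 -c "
from h import *
go([556.5,85.5,160],[3.1416,0,2.76])"
```

```text
t 1.08 pos [458.1 247.  190.6] rot [3.141 0.    2.76 ] w 85.2 F [ 0.5 -0.  -0.6]  q [-0.57  0.5   0.03  1.92 -0.02  0.72  0.66]
shift [-15.14 -11.33   3.06] turn [0. 0. 0.] dist mm 191.6049108965796
```

carry_out:
  series:
    - [[-15.1,-11.3,3,0,0,0,8.5],[-15.1,-11.3,3,0,0,0,8.5],[-15.1,-11.3,3,0,0,0,8.5],[-15.1,-11.3,3,0,0,0,8.5],[-15.1,-11.3,3,0,0,0,8.5]]

```text
clock: 1.5
eef_pos: [557.4, 82.0, 160.1]
tool_rot: [-3.14, 0.002, 2.755]
force: [-0.0, -0.7, -0.1]
width: 84.9
```

```bash
python3 -c "
from h import *
go([556.5,85.5,36],[3.1416,0,2.76])
T=toolT(); d=get_image('wrist'); cv2.imwrite('pics/w1.png',d['img'])
vv,uu=np.mgrid[0:400:2,0:640:2]; uv=np.c_[uu.ravel(),vv.ravel()]; Tc=T@d['T_tool_cam']
o,r=ray(d,uv,Tc); P=o+r*d['z_map'][::2,::2].reshape(-1,1)
k=(abs(P[:,2]-88)<6)&(np.hypot(P[:,0]-556,P[:,1]-85)<45)
print(k.sum(),cv2.minEnclosingCircle(P[k][:,:2].astype(np.float32)),P[k].mean(0),uv[k].mean(0))
"
```

```text
t 1.5 pos [557.4  82.  160.1] rot [-3.140e+00  2.000e-03  2.755e+00] w 84.9 F [-0.  -0.7 -0.1]  q [-0.21  0.59  0.02  1.84 -0.01  0.71  1.  ]
shift [ 0.24  0.31 12.41] turn [-0.002  0.002 -0.005] dist mm 124.1727615775529
1253 ((557.8453369140625, 86.07044982910156), 29.368141174316406) [556.03608012  86.50381026  88.25718235] [325.17956903 210.53152434]
```

View pics/w1.png

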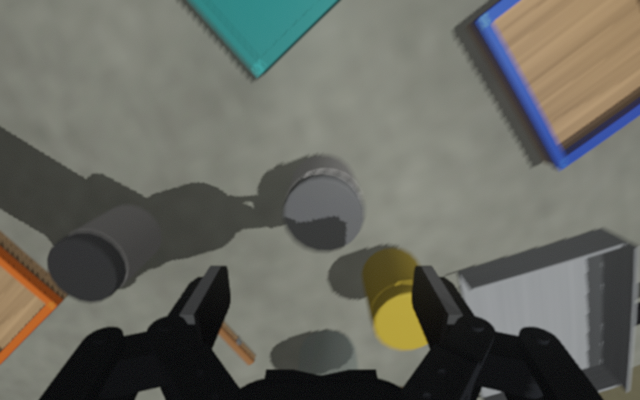

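carry_out:
  series:
    - [[0.2,0.4,3,0,0,0,8.5],[0.2,0.4,6,0,0,0,8.5],[0.2,0.4,9,0,0,0,8.5],[0.2,0.4,12.4,0,0,0,8.5],[0.2,0.4,12.4,0,0,0,8.5]]

```text
clock: 1.97
eef_pos: [550.3, 91.8, 31.1]
tool_rot: [-3.136, -0.009, 2.76]
force: [-1.5, -0.8, -0.2]
width: 85.2
```

carry_out:
  series:
    - [[0,0,0,0,0,0,3.0],[0,0,0,0,0,0,3.0],[0,0,0,0,0,0,3.0],[0,0,0,0,0,0,3.0],[0,0,0,0,0,0,3.0]]

```text
clock: 2.38
eef_pos: [556.5, 92.5, 38.6]
tool_rot: [3.139, 0.003, 2.76]
force: [-0.4, -0.7, 5.9]
width: 59.2
```

```bash
python3 -c "
from h import *
go([556.5,85.5,36],[3.1416,0,2.76])
d=get_image('scene'); cv2.imwrite('pics/s1.png',d['img'])"
```

```text
t 2.38 pos [556.5  92.5  38.6] rot [3.139e+00 3.000e-03 2.760e+00] w 59.2 F [-0.4 -0.7  5.9]  q [-0.22  0.78  0.01  1.9  -0.02  0.45  0.99]
shift [-0.26 -0.65  0.26] turn [ 0.002  0.003 -0.   ] dist mm 7.442938183539571
```

View pics/s1.png

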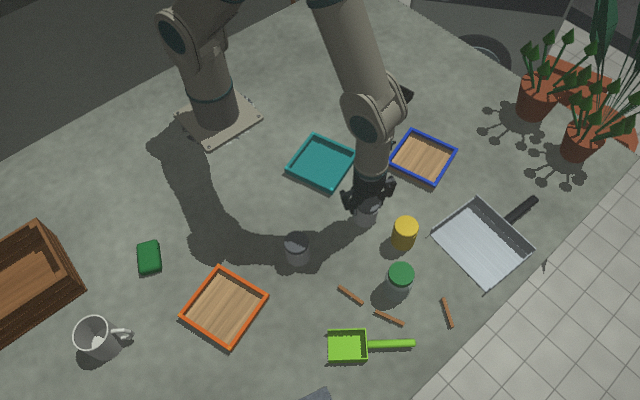

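carry_out:
  series:
    - [[0,0,-2,0,0,0,3.0],[0,0,-5,0,0,0,3.0],[0,0,-8,0,0,0,3.0],[0,0,-12,0,0,0,3.0],[0,0,-16,0,0,0,3.0]]

```text
clock: 2.85
eef_pos: [554.0, 92.2, 198.2]
tool_rot: [-3.141, -0.001, 2.76]
force: [1.0, 0.5, -2.8]
width: 58.8
```

carry_out:
  series:
    - [[0,0,-4,0,-0.1,0,3.0],[0,0,-8,0,-0.22,0,3.0],[0,0,-10,0,-0.34,0,3.0],[0,0,-10,0,-0.46,0,3.0],[0,0,-10,0,-0.58,0,3.0]]

```text
clock: 3.27
eef_pos: [555.5, 90.5, 298.6]
tool_rot: [-3.141, 0.527, 2.755]
force: [0.4, -1.0, -2.8]
width: 59.2
```

carry_out:
  series:
    - [[0,0,0,0,-0.12,0,3.0],[0,0,0,0,-0.24,0,3.0],[0,0,0,0,-0.36,0,3.0],[0,0,0,0,-0.48,0,3.0],[0,0,0,0,-0.6,0,3.0]]

```text
clock: 3.68
eef_pos: [561.3, 81.6, 295.5]
tool_rot: [-3.106, 0.786, 2.755]
force: [0.8, 0.6, -1.4]
width: 59.8
```

```bash
python3 -c "
from h import *
go([556.5,85.5,36],[3.1416,0,2.76]); T=toolT(); print('tilt',np.degrees(np.arccos(-T[2,2])), T[:3,2])
d=get_image('scene'); cv2.imwrite('pics/s2.png',d['img'])"
```

```text
t 3.68 pos [561.3  81.6 295.5] rot [-3.106  0.786  2.755] w 59.8 F [ 0.8  0.6 -1.4]  q [-1.18  0.44  0.83  2.27  1.39  0.28 -0.62]
shift [18.77  0.82 17.91] turn [-0.036  0.786 -0.018] dist mm 259.5517605126663
tilt 45.05196710713531 [ 0.64138179 -0.29922634 -0.70646515]
```

View pics/s2.png

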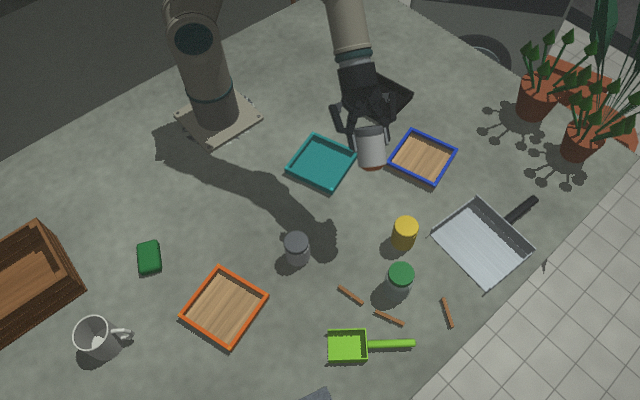

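```bash
python3 -c "
from h import *
go([720,20,400],[3.1416,1.2,2.76]); d=cv2.imread('pics/s2.png')[110:190,320:430]; cv2.imwrite('pics/s2z.png',cv2.resize(d,None,fx=6,fy=6))"
```

```text
t 3.73 pos [560.2  82.4 293.9] rot [-3.104  0.785  2.757] w 59.6 F [-0.5  1.  -5.2]  q [-1.18  0.44  0.83  2.27  1.4   0.28 -0.63]
shift [-19.63   0.38   4.62] turn [-0.039 -0.415  0.006] dist mm 201.67934049817677
```

View pics/s2z.png

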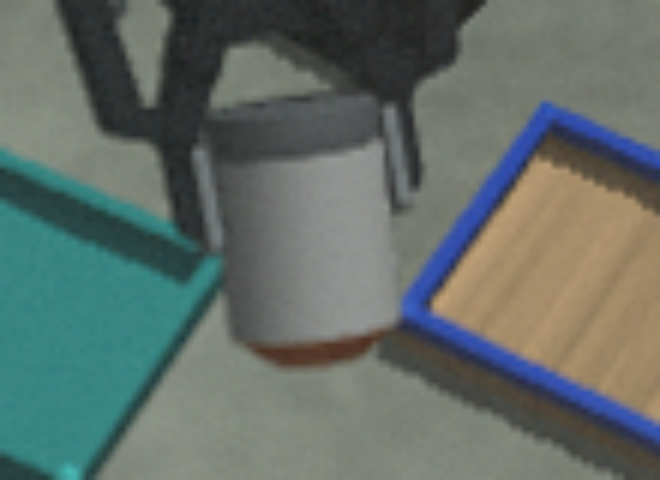

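The held pot's bevel at about (370,167) in the scene image is orange. The tilt is only 45° because the arm is near a joint limit, so I'll move outward to tip it further.

carry_out:
  series:
    - [[-4,0,1,0.0,0,0,3.0],[-8,0,2,-0.04,-0.1,0,3.0],[-12,0.3,3,-0.04,-0.2,0,3.0],[-16,0.3,4,-0.04,-0.3,0,3.0],[-19.6,0.4,4.6,-0.04,-0.42,0,3.0]]

```text
clock: 4.15
eef_pos: [649.5, 38.1, 353.5]
tool_rot: [-3.105, 1.018, 2.769]
force: [-0.4, -1.4, -3.1]
width: 59.3
```

```bash
python3 -c "
from h import *
go([720,20,400],[3.1416,1.2,2.76]); T=toolT(); print('tilt',np.degrees(np.arccos(-T[2,2])), T[:3,2])"
```

```text
t 4.15 pos [649.5  38.1 353.5] rot [-3.105  1.018  2.769] w 59.3 F [-0.4 -1.4 -3.1]  q [-1.    0.46  0.75  2.22  2.    0.42 -1.13]
shift [-7.75  1.01  3.67] turn [-0.029 -0.182  0.007] dist mm 86.4117234594052
tilt 58.34621455098273 [ 0.778725   -0.3437846  -0.52478522]
```

carry_out:
  series:
    - [[-3,0.3,1,0,-0.05,0,3.0],[-5,0.6,2,0,-0.1,0,3.0],[-7.7,1,3,0,-0.18,0,3.0],[-7.7,1,3.6,0,-0.18,0,3.0],[-7.7,1,3.6,0,-0.18,0,3.0]]

```text
clock: 4.57
eef_pos: [719.1, 18.6, 398.5]
tool_rot: [-3.084, 1.194, 2.788]
force: [0.7, -0.4, -2.3]
width: 59.2
```

```bash
python3 -c "
from h import *
go([518.7,-250,230],[3.1416,0,2.76]); T=toolT(); print('tilt',np.degrees(np.arccos(-T[2,2])), T[:3,2])
d=get_image('scene'); cv2.imwrite('pics/s3.png',d['img'])"
```

```text
t 4.57 pos [719.1  18.6 398.5] rot [-3.084  1.194  2.788] w 59.2 F [ 0.7 -0.4 -2.3]  q [-0.88  0.52  0.69  2.13  2.18  0.56 -1.27]
shift [ 19.16 -32.24  -0.78] turn [-0.034  1.194 -0.01 ] dist mm 375.127591497969
tilt 68.44861864981068 [ 0.85093517 -0.37546504 -0.36733545]
```

View pics/s3.png

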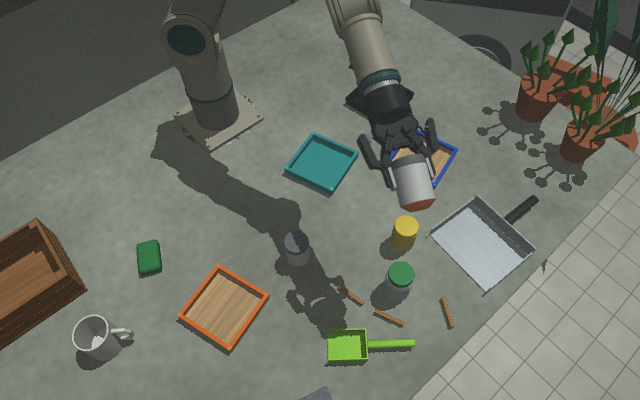

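```bash
python3 -c "
from h import *
go([518.7,-322.4,200],[3.1416,0,2.76])"
```

```text
t 4.62 pos [718.4  18.9 398.3] rot [-3.084  1.193  2.788] w 59.3 F [-0.2 -0.2 -2.4]  q [-0.88  0.52  0.69  2.13  2.18  0.56 -1.27]
shift [ 20.99 -38.81   3.11] turn [-0.034  1.193 -0.01 ] dist mm 442.34371381246655
```

carry_out:
  series:
    - [[1.5,-2.5,0,0,0.1,0,3.0],[3.5,-6,0,0,0.22,0,3.0],[5.5,-10,0.5,0,0.34,0,3.0],[7.5,-13.6,0.8,-0.02,0.46,0,3.0],[9.4,-17.2,1,-0.02,0.58,0,3.0]]

```text
clock: 5.03
eef_pos: [662.1, -75.3, 340.9]
tool_rot: [-3.096, 0.834, 2.759]
force: [0.0, -0.8, -2.7]
width: 59.9
```

```bash
python3 -c "
from h import *
go([518.7,-322.4,180],[3.1416,0,2.76])"
```

```text
t 5.03 pos [662.1 -75.3 340.9] rot [-3.096  0.834  2.759] w 59.9 F [ 0.  -0.8 -2.7]  q [-0.51  0.36  0.48  2.12  1.69  0.25 -0.54]
shift [ 14.65 -27.9    9.07] turn [-0.043  0.833 -0.02 ] dist mm 327.90875006097735
```

carry_out:
  series:
    - [[3,-4,1,-0.01,0.12,0,3.0],[5,-8,2,-0.02,0.24,-0.01,3.0],[7,-12,3,-0.03,0.36,-0.01,3.0],[9,-16,4,-0.04,0.48,-0.01,3.0],[11,-19.5,5,-0.04,0.6,-0.02,3.0]]

```text
clock: 5.45
eef_pos: [624.0, -139.0, 299.3]
tool_rot: [-3.079, 0.617, 2.757]
force: [-1.1, -0.3, -2.3]
width: 59.8
```

```bash
python3 -c "
from h import *
go([518.7,-322.4,180],[3.1416,0,2.76])"
```

```text
t 5.45 pos [ 624.  -139.   299.3] rot [-3.079  0.617  2.757] w 59.8 F [-1.1 -0.3 -2.3]  q [-0.02  0.34  0.07  2.05  0.92  0.29  0.37]
shift [  9.24 -20.41   9.36] turn [-0.061  0.616 -0.022] dist mm 242.8083364691852
```

carry_out:
  series:
    - [[2,-4,1,-0.02,0.12,0,3.0],[4,-8,2,-0.04,0.24,-0.01,3.0],[6,-12,4,-0.06,0.36,-0.02,3.0],[7.5,-16,6,-0.06,0.48,-0.02,3.0],[9.2,-20.4,9.3,-0.06,0.61,-0.02,3.0]]

```text
clock: 5.87
eef_pos: [551.2, -256.0, 228.7]
tool_rot: [-3.128, 0.175, 2.758]
force: [1.3, -1.6, -2.5]
width: 59.2
```

```bash
python3 -c "
from h import *
go([518.7,-322.4,160],[3.1416,0,2.76])"
```

```text
t 5.87 pos [ 551.2 -256.   228.7] rot [-3.128  0.175  2.758] w 59.2 F [ 1.3 -1.6 -2.5]  q [ 0.66  0.52 -0.42  1.81  0.36  0.71  1.24]
shift [ 1.71 -7.29  6.78] turn [-0.013  0.175 -0.003] dist mm 100.95852631935358
```

carry_out:
  series:
    - [[0.8,-3,2,-0.01,0.1,0,3.0],[1.7,-6,4.5,-0.01,0.175,0,3.0],[1.7,-7.3,6.8,-0.01,0.175,0,3.0],[1.7,-7.3,6.8,-0.01,0.175,0,3.0],[1.7,-7.3,6.8,-0.01,0.175,0,3.0]]

```text
clock: 6.28
eef_pos: [518.1, -324.3, 156.9]
tool_rot: [-3.135, -0.001, 2.75]
force: [0.2, 0.8, -2.3]
width: 59.2
```

```bash
python3 -c "
from h import *
go([518.7,-322.4,44.6],[3.1416,0,2.76])
d=get_image('scene'); cv2.imwrite('pics/s4.png',d['img'])
d=get_image('top'); cv2.imwrite('pics/t4.png',d['img'])
"
```

```text
t 6.28 pos [ 518.1 -324.3  156.9] rot [-3.135e+00 -1.000e-03  2.750e+00] w 59.2 F [ 0.2  0.8 -2.3]  q [ 0.76  0.69 -0.4   1.7   0.35  0.83  1.37]
shift [1.000e-02 2.700e-01 1.123e+01] turn [-0.007 -0.001 -0.01 ] dist mm 112.29656276076304
```

View pics/s4.png

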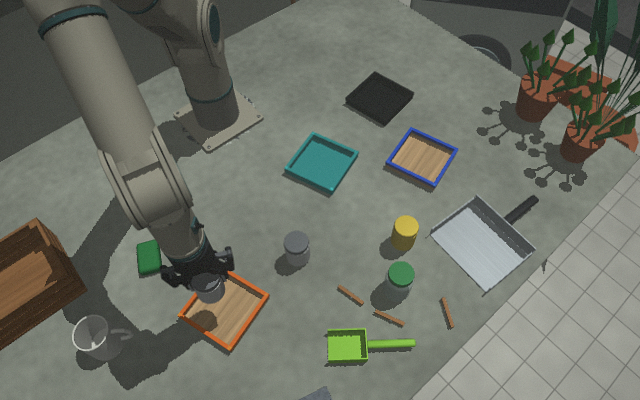

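carry_out:
  series:
    - [[0,0.1,2.5,0,0,0,3.0],[0,0.1,5,0,0,0,3.0],[0,0.1,7.5,0,0,0,3.0],[0,0.1,9.5,0,0,0,3.0],[0,0.1,10.8,0,0,0,3.0]]

```text
clock: 6.8
eef_pos: [520.9, -322.6, 50.5]
tool_rot: [-3.134, 0.003, 2.754]
force: [-0.2, 0.5, -2.3]
width: 59.3
```

carry_out:
  series:
    - [[0,0,0,0,0,0,3.0],[0,0,0,0,0,0,3.0],[0,0,0,0,0,0,3.0]]

```text
clock: 7.05
eef_pos: [521.7, -324.7, 52.3]
tool_rot: [-3.133, 0.006, 2.752]
force: [-0.0, -0.5, -2.4]
width: 59.2
```

```bash
python3 -c "
from h import *
go([518.7,-322.4,44.6],[3.1416,0,2.76])"
```

```text
t 7.05 pos [ 521.7 -324.7   52.3] rot [-3.133  0.006  2.752] w 59.2 F [-0.  -0.5 -2.4]  q [ 0.71  0.83 -0.33  1.75  0.44  0.63  1.3 ]
shift [0.37 0.11 0.77] turn [-0.008  0.006 -0.008] dist mm 8.592817057860486
```

carry_out:
  series:
    - [[0,0,0.2,0,0,0,3.0],[0,0,0.4,0,0,0,3.0],[0,0,0.6,0,0,0,3.0],[0,0,0.6,0,0,0,3.0]]

```text
clock: 7.38
eef_pos: [520.5, -325.2, 44.9]
tool_rot: [-3.133, 0.004, 2.751]
force: [0.4, -0.0, 0.1]
width: 59.5
```

carry_out:
  series:
    - [[0,0,0.1,0,0,0,3.0],[0,0,0.2,0,0,0,3.0],[0,0,0.2,0,0,0,3.0]]

```text
clock: 7.63
eef_pos: [521.2, -325.6, 44.7]
tool_rot: [-3.133, 0.006, 2.751]
force: [-2.4, 1.1, 12.1]
width: 59.4
```

carry_out:
  series:
    - [[0,0,-0.1,0,0,0,6.6],[0,0,-0.1,0,0,0,7.2],[0,0,-0.1,0,0,0,8.4],[0,0,-0.1,0,0,0,8.4],[0,0,-0.1,0,0,0,8.4]]

```text
clock: 8.05
eef_pos: [519.9, -324.8, 43.2]
tool_rot: [-3.134, 0.003, 2.751]
force: [-0.2, 0.1, 0.3]
width: 84.3
```

carry_out:
  series:
    - [[0,0,-1.5,0,0,0,8.4],[0,0,-4,0,0,0,8.4],[0,0,-8,0,0,0,8.4],[0,0,-12,0,0,0,8.4],[0,0,-14,0,0,0,8.4]]

```text
clock: 8.47
eef_pos: [522.1, -324.1, 187.8]
tool_rot: [-3.133, 0.009, 2.751]
force: [0.2, -0.8, -0.4]
width: 84.0
```

```bash
python3 -c "
from h import *
go([528.8,-109.5,160],[3.1416,0,2.76])
T=toolT(); d=get_image('wrist'); cv2.imwrite('pics/w5.png',d['img']); Tc=T@d['T_tool_cam']
vv,uu=np.mgrid[0:400:2,0:640:2]; uv=np.c_[uu.ravel(),vv.ravel()]
o,r=ray(d,uv,Tc); P=o+r*d['z_map'][::2,::2].reshape(-1,1)
for c in ((520,-324,94),(529,-110,88)):
  k=(abs(P[:,2]-c[2])<6)&(np.hypot(P[:,0]-c[0],P[:,1]-c[1])<50)
  if k.sum()>20: print(k.sum(),cv2.minEnclosingCircle(P[k][:,:2].astype(np.float32)),P[k].mean(0),uv[k].mean(0))
"
```

```text
t 8.47 pos [ 522.1 -324.1  187.8] rot [-3.133  0.009  2.751] w 84.0 F [ 0.2 -0.8 -0.4]  q [ 0.77  0.65 -0.42  1.67  0.34  0.89  1.39]
shift [ 7.57 20.12  2.54] turn [-0.008  0.009 -0.009] dist mm 216.49614857391742
1043 ((523.7440185546875, -330.538818359375), 29.238855361938477) [ 522.30198606 -330.01003524   94.26563858] [313.92138063 206.54458293]
1194 ((530.4226684570312, -110.15628814697266), 29.660062789916992) [ 528.68605374 -112.02302796   88.40195685] [587.96482412 106.64321608]
```

View pics/w5.png

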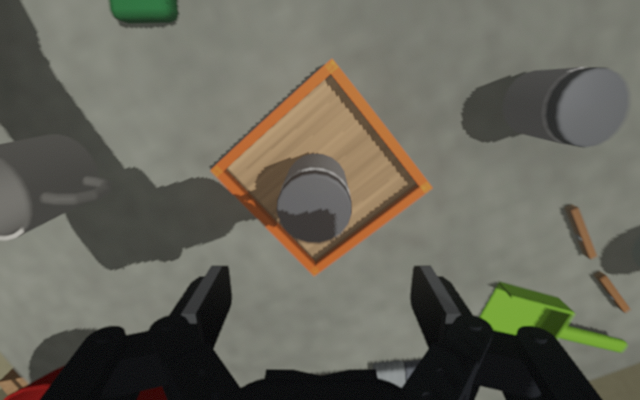

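Pot A stands in the orange crate: its lid is at (314,206) in the wrist view, at z=94 as expected and about 9 mm from the crate centre. Next is pot B at about (529,-110.5).

carry_out:
  series:
    - [[1.5,4,0.5,0,0,0,8.4],[3,8,1,0,0,0,8.4],[4.5,12,1.5,0,0.01,0,8.4],[6,16,2,-0.01,0.01,0,8.4],[7.5,20,2.5,-0.01,0.01,-0.01,8.4]]

```text
clock: 8.93
eef_pos: [526.2, -115.7, 156.8]
tool_rot: [3.14, -0.007, 2.76]
force: [0.2, 1.2, 0.3]
width: 83.8
```

carry_out:
  series:
    - [[0,0,0,0,0,0,8.4],[0,0,0,0,0,0,8.4]]

```text
clock: 9.1
eef_pos: [526.6, -113.4, 157.0]
tool_rot: [3.139, -0.008, 2.768]
force: [-0.1, -1.2, -0.1]
width: 83.7
```

```bash
python3 -c "
from h import *
go([529.3,-110.5,38],[3.1416,0,2.76])"
```

```text
t 9.1 pos [ 526.6 -113.4  157. ] rot [ 3.139 -0.008  2.768] w 83.7 F [-0.1 -1.2 -0.1]  q [ 0.44  0.6  -0.41  1.89  0.34  0.73  1.03]
shift [-0.24  0.33 11.9 ] turn [ 0.003 -0.008  0.008] dist mm 119.08007372683777
```

carry_out:
  series:
    - [[-0.2,0.3,2,0,-0.01,0,8.4],[-0.2,0.3,5,0,-0.01,0,8.4],[-0.2,0.3,8,0,-0.01,0,8.4],[-0.2,0.3,11,0,-0.01,0,8.4],[-0.2,0.3,11.9,0,-0.01,0,8.4]]

```text
clock: 9.52
eef_pos: [526.1, -116.0, 34.6]
tool_rot: [-3.141, -0.003, 2.759]
force: [-1.0, -0.1, 0.7]
width: 83.8
```

carry_out:
  series:
    - [[0,0,0,0,0,0,8.4],[0,0,0,0,0,0,7.0],[0,0,0,0,0,0,3.0],[0,0,0,0,0,0,3.0],[0,0,0,0,0,0,3.0]]

```text
clock: 9.93
eef_pos: [530.7, -114.6, 40.3]
tool_rot: [3.139, 0.007, 2.761]
force: [0.8, 0.8, 6.0]
width: 59.1
```

carry_out:
  series:
    - [[0,0,0,0,0,0,3.0],[0,0,0,0,0,0,3.0]]

```text
clock: 10.1
eef_pos: [530.7, -114.6, 40.3]
tool_rot: [3.139, 0.007, 2.761]
force: [0.5, 0.9, 6.4]
width: 59.2
```

carry_out:
  series:
    - [[0,0,-2,0,0,0,3.0],[0,0,-5,0,0,0,3.0],[0,0,-9,0,0,0,3.0],[0,0,-13,0,0,0,3.0],[0,0,-17,0,0,0,3.0]]

```text
clock: 10.52
eef_pos: [527.4, -114.8, 210.5]
tool_rot: [3.14, 0.002, 2.761]
force: [0.8, -0.9, -2.5]
width: 59.2
```

```bash
python3 -c "
from h import *
go([715,0,395],[3.1416,1.2,2.76])"
```

```text
t 10.52 pos [ 527.4 -114.8  210.5] rot [3.140e+00 2.000e-03 2.761e+00] w 59.2 F [ 0.8 -0.9 -2.5]  q [ 0.47  0.53 -0.45  1.84  0.3   0.84  1.06]
shift [-13.19  17.65 -18.4 ] turn [ 0.002 -1.198 -0.   ] dist mm 287.057400181267
```

carry_out:
  series:
    - [[-1.8,2.2,-2.3,0,-0.06,0,3.0],[-3.8,4.8,-4.8,0,-0.18,0,3.0],[-5.5,7,-7,0,-0.3,0,3.0],[-7.2,9.2,-9.3,0,-0.42,0,3.0],[-9,11.5,-11.8,0,-0.54,0,3.0]]

```text
clock: 10.93
eef_pos: [654.2, -41.2, 329.1]
tool_rot: [3.138, 0.548, 2.758]
force: [1.5, -1.4, -3.4]
width: 59.4
```

```bash
python3 -c "
from h import *
go([715,0,395],[3.1416,1.2,2.76])"
```

```text
t 10.93 pos [654.2 -41.2 329.1] rot [3.138 0.548 2.758] w 59.4 F [ 1.5 -1.4 -3.4]  q [ 0.05  0.34 -0.22  1.9   0.71  0.52  0.5 ]
shift [-6.93  6.11 -3.46] turn [ 0.002 -0.652 -0.003] dist mm 98.67446277454123
```

carry_out:
  series:
    - [[-2,1.5,-1,0,-0.12,0,3.0],[-3.5,3,-1.7,0,-0.24,0,3.0],[-5,4.5,-2.5,0,-0.36,0,3.0],[-7,6,-3.5,0,-0.48,0,3.0],[-7,6,-3.5,0,-0.6,0,3.0]]

```text
clock: 11.35
eef_pos: [710.7, -6.0, 388.5]
tool_rot: [-3.13, 0.921, 2.76]
force: [-0.2, -0.5, -1.5]
width: 59.3
```

```bash
python3 -c "
from h import *
go([715,0,395],[3.1416,1.2,2.76])"
```

```text
t 11.35 pos [710.7  -6.  388.5] rot [-3.13   0.921  2.76 ] w 59.3 F [-0.2 -0.5 -1.5]  q [-0.38  0.34  0.14  1.99  1.54  0.47 -0.42]
shift [-0.62  0.71 -0.26] turn [-0.012 -0.279  0.002] dist mm 9.79582527161276
```

carry_out:
  series:
    - [[-0.3,0.4,0,0,-0.1,0,3.0],[-0.6,0.7,0,0,-0.2,0,3.0],[-0.6,0.7,0,0,-0.28,0,3.0],[-0.6,0.7,0,0,-0.28,0,3.0],[-0.6,0.7,0,0,-0.28,0,3.0]]

```text
clock: 11.77
eef_pos: [713.3, -2.3, 386.1]
tool_rot: [-3.103, 1.189, 2.787]
force: [-0.7, 1.6, -2.3]
width: 59.2
```

```bash
python3 -c "
from h import *
d=get_image('scene'); cv2.imwrite('pics/s6.png',d['img'])
go([524.5,343,200],[3.1416,0,2.76])
T=toolT(); print('tilt',np.degrees(np.arccos(-T[2,2])))"
```

```text
t 11.82 pos [713.9  -3.8 387.4] rot [-3.103  1.189  2.784] w 59.2 F [ 0.5 -0.8 -1.8]  q [-0.43  0.43  0.11  2.17  2.14  0.8  -1.1 ]
shift [ 28.53  25.02 -21.73] turn [-0.02   1.189 -0.002] dist mm 437.3098265920643
tilt 68.13044008890844
```

View pics/s6.png

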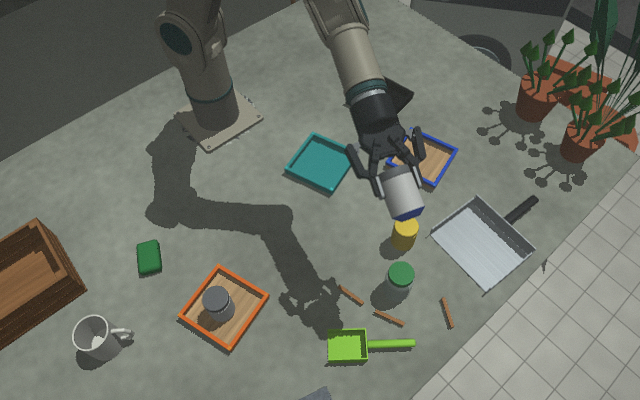

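The second pot's underside is blue, at (406,212), and pot A is still upright in the orange crate at (217,302). I'll take this one to the blue crate.

carry_out:
  series:
    - [[1.5,1,-1,0,0.08,0,3.0],[3.5,2.5,-2.5,0,0.2,0,3.0],[6,5,-4.5,0,0.32,0,3.0],[8.5,7.4,-6.5,0,0.44,0,3.0],[11,9.7,-8.4,0,0.56,0,3.0]]

```text
clock: 12.23
eef_pos: [666.8, 79.9, 342.6]
tool_rot: [-3.118, 0.807, 2.752]
force: [-0.2, -1.5, -2.9]
width: 58.9
```

```bash
python3 -c "
from h import *
go([524.5,343,200],[3.1416,0,2.76])"
```

```text
t 12.23 pos [666.8  79.9 342.6] rot [-3.118  0.807  2.752] w 58.9 F [-0.2 -1.5 -2.9]  q [-0.54  0.38  0.12  1.99  1.27  0.57 -0.32]
shift [26.31 18.78 -7.3 ] turn [-0.025  0.807 -0.017] dist mm 331.33955912611333
```

carry_out:
  series:
    - [[3,2,-1,0,0.1,0,3.0],[6,4.2,-1.8,0,0.22,0,3.0],[9,6.5,-2.6,-0.01,0.34,-0.01,3.0],[12,8.7,-3.4,-0.01,0.46,-0.01,3.0],[15,10.8,-4.2,-0.02,0.58,-0.01,3.0]]

```text
clock: 12.65
eef_pos: [587.6, 230.6, 263.2]
tool_rot: [-3.14, 0.255, 2.755]
force: [0.7, 0.4, -2.3]
width: 59.1
```

```bash
python3 -c "
from h import *
go([524.5,343,170],[3.1416,0,2.76])"
```

```text
t 12.65 pos [587.6 230.6 263.2] rot [-3.14   0.255  2.755] w 59.1 F [ 0.7  0.4 -2.3]  q [-0.37  0.5  -0.24  1.71  0.44  0.84  0.33]
shift [12.11  8.04  6.47] turn [-0.002  0.255 -0.005] dist mm 159.0848482208955
```

carry_out:
  series:
    - [[3,2,1.6,0,0.1,0,3.0],[6,4,3.2,0,0.2,0,3.0],[9,6,4.8,0,0.255,0,3.0],[11,7.4,6,0,0.255,0,3.0],[12.1,8,6.5,0,0.255,0,3.0]]

```text
clock: 13.07
eef_pos: [523.9, 340.8, 164.3]
tool_rot: [-3.135, 0.001, 2.753]
force: [-0.5, 0.2, -1.5]
width: 59.2
```

carry_out:
  series:
    - [[0,0,0,0,0,0,3.0],[0,0,0,0,0,0,3.0],[0,0,0,0,0,0,3.0]]

```text
clock: 13.32
eef_pos: [526.2, 337.0, 167.3]
tool_rot: [-3.133, 0.008, 2.751]
force: [-0.5, -0.1, -1.4]
width: 59.1
```

```bash
python3 -c "
from h import *
go([524.5,343,46.3],[3.1416,0,2.76])
d=get_image('scene'); cv2.imwrite('pics/s7.png',d['img'])"
```

```text
t 13.32 pos [526.2 337.  167.3] rot [-3.133  0.008  2.751] w 59.1 F [-0.5 -0.1 -1.4]  q [-0.42  0.68 -0.33  1.65  0.29  0.86  0.31]
shift [ 0.48  0.59 12.09] turn [-0.008  0.008 -0.009] dist mm 121.1512343464244
```

View pics/s7.png

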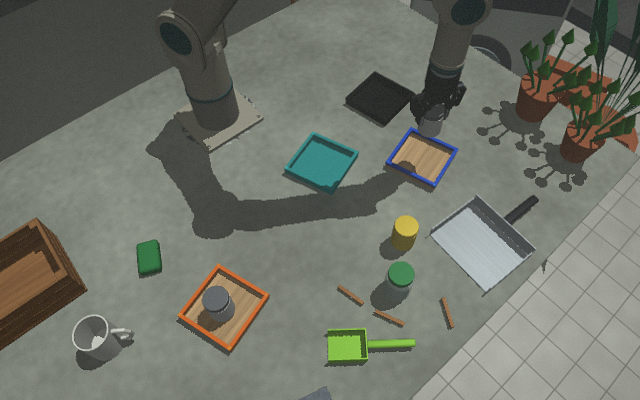

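The pot hangs upright over the blue crate, at about (430,125) in the scene view. I'll lower it to just above the floor.

carry_out:
  series:
    - [[0.2,0.3,2.5,0,0.005,0,3.0],[0.5,0.6,5.5,0,0.005,0,3.0],[0.5,0.6,8,0,0.005,0,3.0],[0.5,0.6,10,0,0.005,0,3.0],[0.5,0.6,11.3,0,0.005,0,3.0]]

```text
clock: 13.78
eef_pos: [522.7, 342.5, 51.4]
tool_rot: [-3.13, 0.0, 2.751]
force: [-0.9, -0.8, -1.7]
width: 59.2
```

carry_out:
  series:
    - [[0,0,0,0,0,0,3.0],[0,0,0,0,0,0,3.0],[0,0,0,0,0,0,3.0]]

```text
clock: 14.03
eef_pos: [523.3, 344.7, 54.0]
tool_rot: [-3.134, 0.001, 2.752]
force: [0.8, 0.0, -2.8]
width: 59.5
```

```bash
python3 -c "
from h import *
go([524.5,343,46.3],[3.1416,0,2.76])"
```

```text
t 14.03 pos [523.3 344.7  54. ] rot [-3.134e+00  1.000e-03  2.752e+00] w 59.5 F [ 0.8  0.  -2.8]  q [-0.46  0.83 -0.28  1.71  0.35  0.66  0.25]
shift [-0.18 -0.11  0.77] turn [-0.008  0.001 -0.008] dist mm 7.987922344184176
```

carry_out:
  series:
    - [[0,0,0.2,0,0,0,3.0],[0,0,0.4,0,0,0,3.0],[0,0,0.6,0,0,0,3.0],[0,0,0.6,0,0,0,3.0]]

```text
clock: 14.37
eef_pos: [521.9, 344.1, 46.3]
tool_rot: [-3.131, -0.001, 2.752]
force: [-0.0, 0.3, -1.9]
width: 59.6
```

carry_out:
  series:
    - [[0,0,0.1,0,0,0,3.0],[0,0,0.2,0,0,0,3.0],[0,0,0.2,0,0,0,3.0]]

```text
clock: 14.62
eef_pos: [522.1, 344.2, 46.1]
tool_rot: [-3.131, 0.0, 2.752]
force: [-2.3, -2.6, 10.4]
width: 59.1
```

carry_out:
  series:
    - [[0,0,-0.1,0,0,0,6.6],[0,0,-0.1,0,0,0,7.2],[0,0,-0.1,0,0,0,8.4],[0,0,-0.1,0,0,0,8.4],[0,0,-0.1,0,0,0,8.4]]

```text
clock: 15.03
eef_pos: [521.7, 344.1, 45.1]
tool_rot: [-3.131, -0.001, 2.752]
force: [-0.1, 0.8, 0.4]
width: 83.6
```

carry_out:
  series:
    - [[0,0,-1.5,0,0,0,8.4],[0,0,-4,0,0,0,8.4],[0,0,-8,0,0,0,8.4],[0,0,-12,0,0,0,8.4],[0,0,-14,0,0,0,8.4]]

```text
clock: 15.45
eef_pos: [524.0, 347.1, 189.8]
tool_rot: [-3.137, 0.002, 2.752]
force: [1.3, 1.4, 0.1]
width: 84.0
```

carry_out:
  series:
    - [[0,0,0,0,0,0,8.4],[0,0,0,0,0,0,8.4],[0,0,0,0,0,0,8.4],[0,0,0,0,0,0,8.4]]

```text
clock: 15.78
eef_pos: [521.6, 344.6, 183.4]
tool_rot: [-3.128, -0.002, 2.752]
force: [-0.3, 0.1, 0.1]
width: 83.6
```

```bash
python3 - <<'E'
from h import *
go([524.5,343,46.3],[3.1416,0,2.76])
T=toolT(); d=get_image('wrist'); cv2.imwrite('pics/w8.png',d['img']); Tc=T@d['T_tool_cam']
t=get_image('top'); sc=get_image('scene'); cv2.imwrite('pics/s8.png',sc['img'])
for n,dd,TT in (('wrist',d,Tc),('top',t,t['T']),('scene',sc,sc['T'])):
  vv,uu=np.mgrid[0:400,0:640]; uv=np.c_[uu.ravel(),vv.ravel()]
  o,r=ray(dd,uv,TT); P=o+r*dd['z_map'].reshape(-1,1)
  for c in ((520,-327,94),(524,343,94)):
    k=(abs(P[:,2]-c[2])<6)&(np.hypot(P[:,0]-c[0],P[:,1]-c[1])<50)
    if k.sum()>20: print(n,k.sum(),cv2.minEnclosingCircle(P[k][:,:2].astype(np.float32)),P[k].mean(0))
E
```

```text
t 15.78 pos [521.6 344.6 183.4] rot [-3.128e+00 -2.000e-03  2.752e+00] w 83.6 F [-0.3  0.1  0.1]  q [-0.43  0.67 -0.34  1.62  0.27  0.91  0.31]
shift [-0.36  0.15 13.71] turn [-0.013 -0.002 -0.008] dist mm 137.19020864519302
wrist 4416 ((521.0382690429688, 348.7168273925781), 29.401470184326172) [519.50849059 349.30520197  94.26710864]
top 303 ((522.182861328125, -330.2296447753906), 29.58570098876953) [ 522.26022551 -330.20162008   92.68284404]
top 94 ((520.6296997070312, 344.380859375), 29.815637588500977) [513.88629342 340.60087526  92.40107825]
scene 567 ((524.3822021484375, -331.2863464355469), 29.991483688354492) [ 525.34641869 -331.47348502   93.67903225]
scene 312 ((524.0548095703125, 347.2818603515625), 31.537830352783203) [523.19286408 345.64688699  94.22507877]
```

View pics/w8.png

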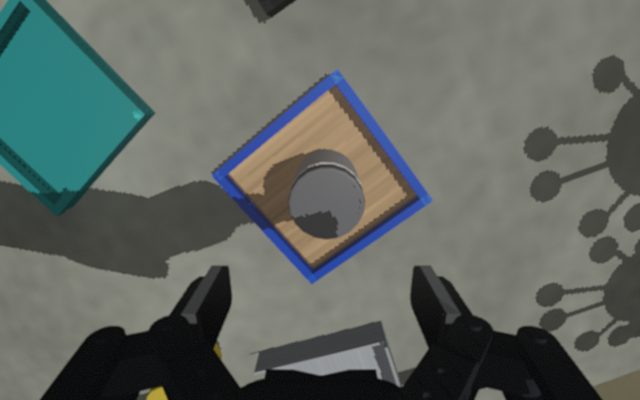

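View pics/s8.png

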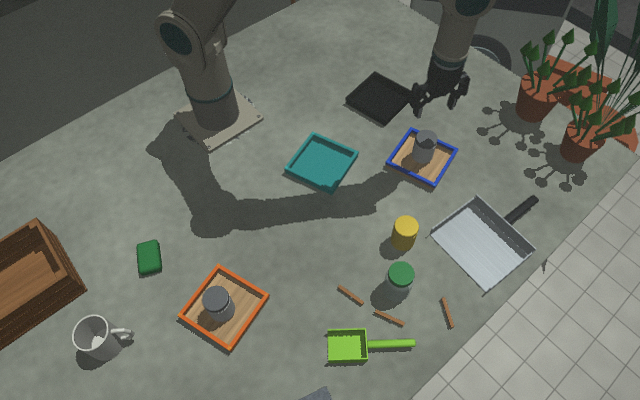

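Both pots stand upright in their crates, at (425,145) in blue and (217,302) in orange in the scene view. The lids are at about z=94, and the gripper is clear.

```bash
python3 -c "
from cell import *
print(finish_job())"
```

```text
the job is handed in; nothing more can be done
None
```

The job is handed in: each pot now stands in the crate of its own colour, after about 16 s of the 69 s allowed. No verdict was reported.

- **First pot:** I picked up the pot near (556, 86), lifted it to about 400 mm and tipped it 68°. Its underside was orange, so I set it down in the orange crate. The first tip, nearer the pot's starting spot, stopped at 45° because of a joint limit. I moved the pot further out to finish it.
- **Second pot:** I lifted and tipped the pot near (529, -110) in the same way, also 68°. Its underside was blue, so I set it down in the blue crate.

**Last checks:**
- **Lid heights:** The wrist and scene cameras read both lids at about 94 mm, the height of a pot standing on the crate floor. The top camera read them 1–2 mm lower, within its calibration error.
- **Position:** Each pot is about 10 mm or less from its crate's centre, against the 60 mm allowed. The top camera's view of the blue pot was partly blocked by the gripper.
- **Clearance:** The gripper was about 140 mm above its release height and touching nothing. No check failed.

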